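# Fetch the smoothing plane from the latched plane case

### The job

Turn the black latch knob on the sloping lid of the plane case a full quarter turn clockwise, to its stop, while the lid is still shut, then swing the lid well up so that it stays open. Take out the larger plane (the one with the wooden ball knob) and stand it sole down in the middle of the cork mat, leaving the small plane in the case and the other things on the bench undisturbed.

Things in the scene. Friction and masses are not known exactly. Their poses are not given: they have to be found in the camera images.
- case: Fixed dark wooden tray of the plane case, 220 (x) x 290 (y) x 50 mm high, walls 10 mm, inner floor 10 mm above the bench. Origin: centre of its underside on the bench; x points to the hinged back, -x is the front with the latch, z up. The front is turned to the robot's right (yaw 1.0 to 1.5 rad).
- case_hinge (a point): Centre of the lid's hinge line, on the tray's top rear edge (110 mm behind the case's origin, 50 mm up). Axes as the case's; the hinge line is y. The lid is a wedge-shaped wooden hood, 0.4 kg, with a clear window: its front face slopes at 30 degrees from the tray's front edge up to 127 mm above the tray at the back, with side cheeks.
- lid (a joint): Lid angle: 0 shut, grows as its front is raised, stop at 1.75 rad. The latch holds it shut (a few mm of play) until the knob is turned past about 1.1 rad. A stiff hinge (0.65 N m friction) keeps it at any angle; lifting takes about 6 N at the knob, so it can be raised by holding the knob. It can pivot between finger pads that close along the hinge line.
- latch (a joint): Latch knob angle relative to the lid: 0 locked (bar across the slope, along the case's y), grows clockwise as seen looking down onto the sloping face, stop at 1.57 rad (released, bar up the slope). Friction about 0.08 N m; stays where left.
- latch_grip (a point): Grip point of the latch knob, on its axis. z: out along the axis (lid shut: 30 degrees from vertical, leaning to the case's front). Black bar 62 mm long (y), 16 thick (x), from 15 mm below to 14 above this point; steel disc 48 mm wide, 6 thick at its foot, 28 mm below. Site turns with knob and lid. Lid shut: about 94 mm in front of the case's origin, 102 mm above the bench.
- plane_mid (a point): The larger plane: steel, 150 mm long (x), 50 wide (y), flat sole, about 0.65 kg, dark wooden ball knob on its toe (+x, 56 mm from the middle, top 65 mm above the sole). Flat parallel cheeks 50 mm apart, 80 mm long about the middle, 55 mm high: grip there. This point: the middle, 30 mm above the sole; z up. Stands in the left or right half of the case, toe to the back.
- small_plane: The small block plane, 100 x 38 x 34 mm, no wooden knob, in the other half of the case; origin at the centre of its sole, x along it. Stays.
- mat_top (a point): Centre of the top of the fixed cork mat, 220 (x) x 160 (y) x 5 mm, to the right of the case, nearer or farther than a fixed sharpening stone on a wooden base (220 x 85 x 39 mm) beside it.
- mallet: Wooden mallet lying on the left, bystander, 250 mm long, head 60 mm high; origin under its middle.
- glue: Glue bottle, bystander, 60 mm wide, 170 mm tall; origin under its centre.
- mug: White mug, bystander, 82 mm wide, 95 mm tall; origin under its centre.
- square: Try square lying flat, bystander, stock 120 mm, blade 180 mm; origin under the stock's middle.
- chisel: Long driver with wooden handle lying flat, bystander, 220 mm.
- offcut: Wooden offcut, bystander, 140 x 50 x 30 mm; origin under its centre.

How it is judged:
By the outcome, as a careful person would: the job done as asked, in the order asked, and still so for the second after the job is handed in, with the robot touching nothing.
It also fails if it takes over 72 s, if anything falls off the work surface, if the arm or the gripper's body presses on something with over 40 N, if the wrist force passes 120 N, or if a joint passes its speed limit or range.

### The arm

A 7-joint arm with a two-finger parallel gripper is mounted at the origin on the work surface. World frame = base frame: x ahead of the robot, y to its left, z up, the work surface at z = 0. Lengths are in m, angles in rad, forces in N, time in s.
With the tool pointing down it reaches from about 0.4 to 0.85 m from the base axis. Payload 4.5 kg.
Tool frame: the origin (TCP) lies at the very end of the fingers, on their centre line; the grasp point (between the pads) lies 19 mm behind it (r.grip_point_offset is the distance from the TCP to the grasp point, in m); z points along the fingers, y is the line along which they close (so a half turn about z gives the same grasp; the last joint's range is limited). The gripper opens to 88 mm and grips with 3 to 60 N. Pads are 18 mm wide; open, the fingers measure 123 mm over their backs; the gripper's body (75 mm by 187 mm) begins 45 mm behind the grasp point.
Start: joints at [-1.12, 0.689, -0.195, 1.565, 0.157, 0.902, -0.215], TCP at [0.253, 0.572, 0.239] pointing down, gripper open.
Joint ranges: [-3.01, 3.01], [-0.46, 2.08], [-1.47, 1.51], [0.13, 2.56], [-1, 4.14], [0.04, 2.09], [-2.66, 2.66]. Speed limits (rad/s): [2.57, 2.57, 3.14, 3.14, 3.14, 3.14, 3.14].

### API

Orientations are given as a unit quaternion [x, y, z, w].
In Python, from plant import r gives the robot as it stands.
- The arm moves only by the tool carry_out, never from a script. Its argument "rows" is a list of rows, each a list of 3 entries, a list of its own where there are three numbers: the shift along the tool's x, y, z in cm, then the turn, a rotation vector about the tool's x, y, z in degrees, then the closure, from 0 (fully open) to 1 (shut). A call has 1 to 12 rows; each row is the pose to reach, as a shift and turn from the pose commanded when the call began, along the tool's axes at that moment; what a row does not reach only later rows make up. A row lasts 1/10 s, in which the tool goes at most 50 mm and 8.59 degrees, less where a joint would pass 70% of its speed; a pose out of reach is approached as far as the arm can. A call with a gripper value outside its range is refused whole. The fingers move at their own pace and stop on an object; "newtons" is the grip in N (left out, the last holds). Time passes only in rows, so rows that repeat a pose let the fingers close. It gives the time, the measured TCP pose, the force, the opening and the grip force at its end, in the units of the state.
- r.get_state(): the state, without advancing time (a new reading comes with each control period).
- r.snapshot(name): name is "scene" or "top" or "wrist"; returns a dict with "image" (480x640x3 uint8, red, green, blue), "fx", "fy", "cx", "cy" (pixels), "pose" (4x4, takes a point from camera to world coordinates). Camera axes: x right, y up, looking along -z (the intrinsics and any distortion apply to the point x, -y, -z); pixel columns grow to the right and rows downward; lengths in m; the calibration is good to about 2 mm. A picture is of the moment at which its call begins. There is no depth.
- r.finish_job(): hands the job in; it is judged then, once.
The state is a dict: "clock": time; "q": joint angles; "qd": joint speeds; "joint_torque": joint torques, N m; "tool_pos": TCP position; "eef_rot": TCP orientation; "contact_force": force on the tool from outside, world axes, zero at the start; "moment": the same for the moment, N m; "opening": opening from 0.0 (shut) to 1.0 (fully open); "finger_force": force on a finger pad.
Only numpy, scipy, OpenCV 4.12 (cv2) and the standard library are available. Lean on these libraries where they do the work, as an engineer would, in place of code of your own. Each camera call takes 0.05 s, during which the arm holds its last target. There are 200 camera calls.

## Working session

There is one attempt and no reset: what is moved stays moved. The work goes in short steps, Python scripts to look and compute and a tool call to move; the robot and the scene stay as the last step left them, time stands still between calls to the robot, and variables do not carry over. Pictures are saved under pics/ and viewed, at most 10 in all, crops included, and the job is handed in when it is done.

Besides the shell and the picture viewer there is one more tool, called after "Request:" by a JSON object that holds its "op" and its "data", one argument or row to a line. carry_out: Moves the arm, as the interface text tells. Its arguments: {"type":"object","properties":{"rows":{"type":"array"},"newtons":{"type":"number"}},"required":["rows"]}

```bash
mkdir -p pics; ls; python3 - <<'E'
from plant import r
import cv2,numpy as np
for n in("scene","top"):
    s=r.snapshot(n); cv2.imwrite(f"pics/{n}0.png",s["image"][:,:,::-1]); print(n,{k:(np.round(v,4).tolist() if k=="pose" else v) for k,v in s.items() if k!="image"})
print(r.get_state())
E
```

```text
pics
scene {'fx': 535.5840472880282, 'fy': 535.5840472880282, 'cx': 325.24589738622734, 'cy': 231.54162099195338, 'pose': [[0.5114, -0.5942, 0.6209, 1.5581], [0.8592, 0.3645, -0.359, -0.5362], [-0.013, 0.717, 0.6969, 1.1565], [0.0, 0.0, 0.0, 1.0]]}
top {'fx': 496.38673576041566, 'fy': 496.38673576041566, 'cx': 312.18098863076017, 'cy': 245.62785126479343, 'pose': [[0.0349, 0.9787, -0.2022, 0.3438], [-0.9994, 0.0338, -0.0092, 0.0318], [-0.0021, 0.2024, 0.9793, 1.3087], [0.0, 0.0, 0.0, 1.0]]}
{'clock': 0.1, 'q': array([-1.12021751,  0.68991268, -0.19455849,  1.56621192,  0.15733148,
        0.90252871, -0.21509017]), 'qd': array([-0.0018383 , -0.00165045,  0.00054973, -0.00152135, -0.00035893,
        0.00139086, -0.00090056]), 'joint_torque': array([-3.39085833e-03, -5.28489447e+01, -1.27163574e+00, -1.53836739e+01,
       -5.25975355e-02,  1.93079104e-03,  4.38265761e-05]), 'tool_pos': array([0.25281137, 0.57096999, 0.23799088]), 'eef_rot': array([ 2.06819845e-01,  9.78378689e-01, -8.24327792e-04, -1.11306437e-04]), 'contact_force': array([-0.09788493, -0.53897652, -0.36534751]), 'moment': array([-0.02527224, -0.00801529,  0.03827406]), 'finger_force': 0.0, 'opening': 0.9942990426862007}
```

View pics/top0.png

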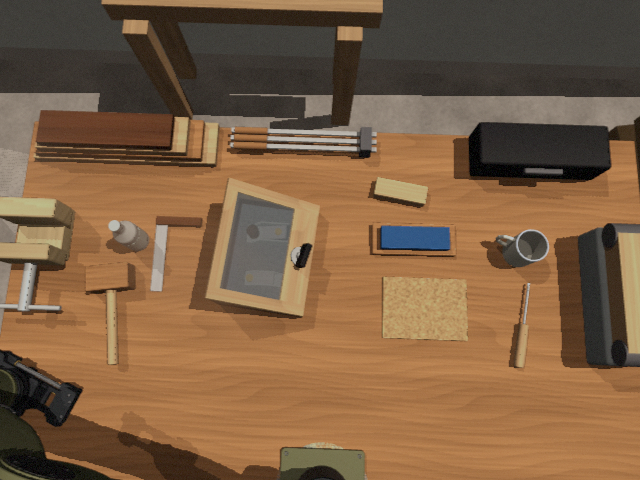

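View pics/scene0.png

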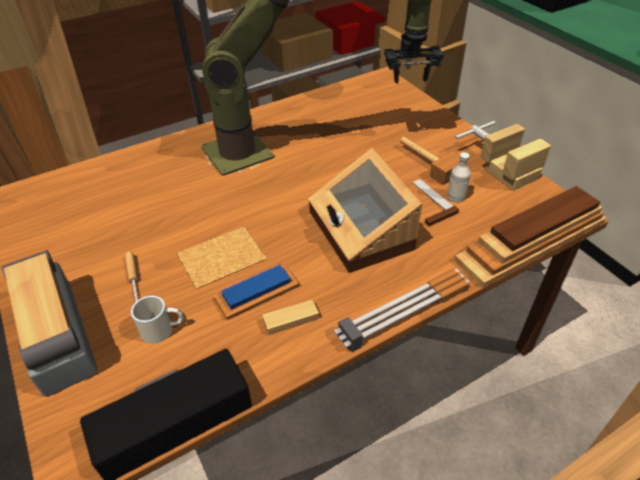

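The top view shows the case (cols 209–319, rows 180–317) with its front to the right and the knob near (304,256). The ball-knobbed plane is on the far side near (253,232), the mat is at cols 382–467, rows 277–341, and the stone is just beyond it. I'll zoom in to get exact points.

```bash
python3 - <<'E'
import cv2,numpy as np
a=cv2.imread("pics/top0.png")[170:330,195:335]; b=cv2.imread("pics/scene0.png")[140:280,300:430]
a=cv2.resize(a,(490,560),interpolation=cv2.INTER_CUBIC)
cv2.imwrite("pics/c0.png",a)
cv2.imwrite("pics/c1.png",cv2.resize(b,None,fx=4,fy=4,interpolation=cv2.INTER_CUBIC))
E
```

```text
(no output)
```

View pics/c0.png

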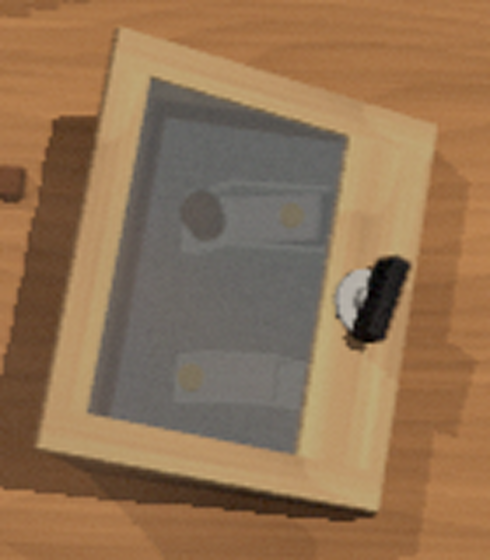

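View pics/c1.png

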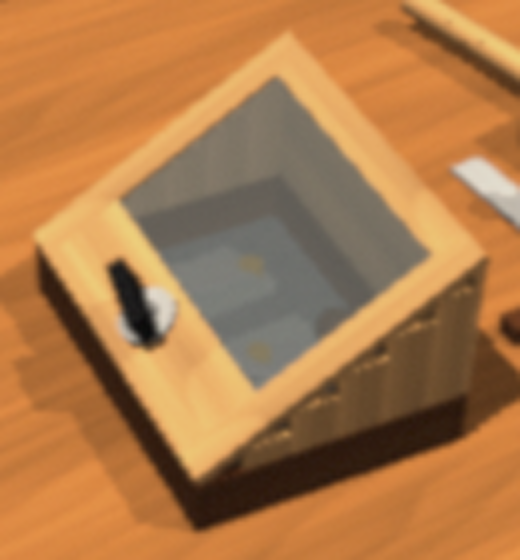

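The zoomed views give the lid corners (top crop: (119,28), (437,124), (378,514), (38,448)) and the bar ends ((398,265), (368,335)). The ball knob at (203,215) confirms that the larger plane is in the far half. Next I fit the case pose.

```bash
cat > h.py <<'E'
import numpy as np, cv2
from scipy.spatial.transform import Rotation as R
from scipy.optimize import least_squares
CAM={"scene":(535.584,325.246,231.542,np.array([[0.5114,-0.5942,0.6209,1.5581],[0.8592,0.3645,-0.359,-0.5362],[-0.013,0.717,0.6969,1.1565]])),
"top":(496.387,312.181,245.628,np.array([[0.0349,0.9787,-0.2022,0.3438],[-0.9994,0.0338,-0.0092,0.0318],[-0.0021,0.2024,0.9793,1.3087]]))}
def proj(P,c):
    f,cx,cy,M=CAM[c] if isinstance(c,str) else c
    p=(np.atleast_2d(P)-M[:,3])@M[:,:3]
    return np.c_[cx-f*p[:,0]/p[:,2],cy+f*p[:,1]/p[:,2]]
def back(uv,z,c):
    f,cx,cy,M=CAM[c] if isinstance(c,str) else c
    d=M[:,:3]@np.array([(uv[0]-cx)/f,-(uv[1]-cy)/f,-1]); return M[:,3]+d*(z-M[2,3])/d[2]
E
python3 - <<'E'
from h import *
t=np.array([(119,28),(437,124),(378,514),(38,448)])/3.5+[195,170]-.36
s=np.array([(487,258),(197,482),(37,236),(288,33)])/4+[300,140]-.37
bs=np.array([(463,437),(200,528)])/4+[300,140]-.37
X=np.array([(.11,-.145,.177),(-.11,-.145,.05),(-.11,.145,.05),(.11,.145,.177)]);B=np.array([(.11,-.145,0),(-.11,-.145,0)])
def W(p,Q):
    c,sn=np.cos(p[2]),np.sin(p[2]); return np.c_[p[0]+c*Q[:,0]-sn*Q[:,1],p[1]+sn*Q[:,0]+c*Q[:,1],Q[:,2]]
def f(p):
    Y=X+[0,0,p[3]]
    return np.r_[(proj(W(p,Y),"top")-t).ravel(),(proj(W(p,Y),"scene")-s).ravel(),(proj(W(p,B),"scene")-bs).ravel()]
o=least_squares(f,[.4,.1,1.25,0.]);print(o.x.round(4),o.fun.round(1))
p=o.x
print("grip",W(p,np.array([[-.094,0,.102]])))
# bar ends on top
for e in((398,265),(368,335)):print("barend",back(np.array(e)/3.5+[195,170],.112,"top"))
for z in(.05,.06,.07):print("ball",z,back(np.array((203,215))/3.5+[195,170],z,"top"))
print("mat",[back(u,.005,"top").round(3).tolist() for u in((384,277),(467,278),(467,341),(382.5,340))])
for w,n in((W(p,np.array([[-.094,0,.102]])),'g'),):print(proj(w,"top"),proj(w,"scene"))
E
```

```text
[0.5783 0.1548 1.4595 0.0049] [-0.3  0.2 -0.5  0.6 -0.2 -0.5 -0.1  0.5  0.4 -0.4  0.2 -0.  -0.5  0.2
  0.5  0.1 -0.4  0.8 -0.9  1.5]
grip [[0.56784955 0.06141787 0.102     ]]
barend [0.59037655 0.05156393 0.112     ]
barend [0.53982918 0.07066547 0.112     ]
ball 0.05 [0.63612759 0.1990458  0.05      ]
ball 0.06 [0.63380513 0.19771708 0.06      ]
ball 0.07 [0.63148268 0.19638837 0.07      ]
mat [[0.535, -0.149, 0.005], [0.54, -0.368, 0.005], [0.376, -0.364, 0.005], [0.371, -0.146, 0.005]]
[[304.39656562 255.3178262 ]] [[332.35655413 214.36725432]]
```

The fit is good, with residuals mostly within 1 px. The bar looks slightly turned, so I'll fit its angle by silhouette and work out the approach pose.

```bash
cat >> h.py <<'E'
P=(0.5783,0.1548,1.4595)
Rc=R.from_euler("z",P[2]).as_matrix(); O=np.array([P[0],P[1],0])
cw=lambda v:O+Rc@np.array(v)
def state():
    from plant import r
    s=r.get_state(); return s,np.array(s["tool_pos"]),R.from_quat(s["eef_rot"])
def rel(pos,Rt,p0,R0):   # tip target & rotation -> shift cm, rotvec deg
    return (R0.inv().apply(pos-p0)*100).round(2),np.degrees((R0.inv()*Rt).as_rotvec()).round(1)
E
python3 - <<'E'
from h import *
ax=Rc@[-.5,0,np.sqrt(.75)]; yb=Rc@[0,1,0]; xb=np.cross(yb,ax); 
import itertools
masks={}
for c in("top","scene"):
    im=cv2.imread(f"pics/{c}0.png"); g=cw((-.094,0,.102)); u=proj(g,c)[0]
    m=(im.max(2)<60); yy,xx=np.mgrid[:480,:640]; m&=np.hypot(xx-u[0],yy-u[1])<22; masks[c]=m
best=[]
for a in np.radians(np.arange(-20,41,2)):
  for dx in(-.004,-.002,0,.002,.004):
   for dy in(-.004,-.002,0,.002,.004):
    sc=0
    Rk=R.from_rotvec(-a*ax).as_matrix()
    for c,m in masks.items():
        pts=[cw((-.094+dx,dy,.102))+Rk@(xb*i*.008+yb*j*.031+ax*k) for i,j,k in itertools.product((-1,1),(-1,1),(-.015,.014))]
        h=cv2.convexHull((proj(np.array(pts),c)*16).round().astype(np.int32)); mm=np.zeros((480,640),np.uint8); cv2.fillPoly(mm,[h],1,shift=4); mm=mm>0
        sc+=(mm&m).sum()/(mm|m).sum()
    best.append((sc,np.degrees(a),dx,dy))
best.sort(reverse=True); print(np.round(best[:8],3),[m.sum() for m in masks.values()])
s,p0,R0=state(); print(R0.as_matrix().round(3))
# grasp options
g=cw((-.094,0,.102))
for sg in(1,-1):
    z=-ax; y=sg*xb; Rt=R.from_matrix(np.c_[np.cross(y,z),y,z])
    print(sg,rel(g+.019*z,Rt,p0,R0),rel(g-.08*ax,Rt,p0,R0), (g-.0*ax).round(3))
E
```

```text
[[ 1.042e+00  2.000e+01  2.000e-03 -2.000e-03]
 [ 1.039e+00  1.400e+01  4.000e-03  4.000e-03]
 [ 1.039e+00  1.400e+01  4.000e-03  2.000e-03]
 [ 1.037e+00  2.000e+01  2.000e-03  0.000e+00]
 [ 1.033e+00  1.000e+01  2.000e-03  2.000e-03]
 [ 1.031e+00  1.200e+01  4.000e-03 -2.000e-03]
 [ 1.024e+00  1.400e+01  2.000e-03  0.000e+00]
 [ 1.023e+00  2.000e+01  4.000e-03  4.000e-03]] [np.int64(219), np.int64(199)]
[[-0.914  0.405 -0.001]
 [ 0.405  0.914 -0.002]
 [-0.    -0.002 -1.   ]]
1 (array([-49.15, -32.92,  15.31]), array([-29.9,   4.6, -17.1])) (array([-48.23, -30.  ,  20.58]), array([-29.9,   4.6, -17.1])) [0.568 0.061 0.102]
-1 (array([-49.15, -32.92,  15.31]), array([  6.5,  42.3, 157.4])) (array([-48.23, -30.  ,  20.58]), array([  6.5,  42.3, 157.4])) [0.568 0.061 0.102]
```

```bash
python3 - <<'E'
from h import *
ax=Rc@[-.5,0,np.sqrt(.75)]; yb=Rc@[0,1,0]; xb=np.cross(yb,ax)
s,p0,R0=state(); g=cw((-.094,0,.102)); z=-ax;y=xb; Rt=R.from_matrix(np.c_[np.cross(y,z),y,z])*R.from_euler("z",14,degrees=True)
print(rel(g+.14*ax,Rt,p0,R0), g+.14*ax)
E
```

```text
(array([-51.54, -40.52,   1.55]), array([-29. ,   8.1,  -3.4])) [ 0.56008506 -0.00818532  0.22324356]
```

Request:
{"op": "carry_out", "data": {
  "rows": [
    [[-2,-2,-5],[0,0,0],0],
    [[-8,-6,-6],[-3,1,0],0],
    [[-12,-10,-6],[-6,2,-1],0],
    [[-16,-13,-6],[-10,3,-1],0],
    [[-20,-16,-6],[-14,4,-2],0],
    [[-24,-19,-6],[-18,5,-2],0],
    [[-28,-22,-6],[-22,6,-3],0],
    [[-32,-25,-5],[-26,7,-3],0],
    [[-36,-28,-4],[-29,8,-3.4],0],
    [[-40,-31,-3],[-29,8.1,-3.4],0],
    [[-44,-34,-2],[-29,8.1,-3.4],0],
    [[-48,-37,-1],[-29,8.1,-3.4],0]
  ]
}}

```text
clock: 1.3
tool_pos: [0.4966, 0.1189, 0.2646]
eef_rot: [0.172, 0.95, 0.259, -0.017]
contact_force: [1.2, 0.5, 0.9]
opening: 0.999
finger_force: 0.0
```

```bash
python3 - <<'E'
from h import *
from plant import r
ax=Rc@[-.5,0,np.sqrt(.75)]; yb=Rc@[0,1,0]; xb=np.cross(yb,ax)
s,p0,R0=state(); print(s["q"].round(2),p0.round(3)); w=r.snapshot("wrist"); cv2.imwrite("pics/w1.png",w["image"][:,:,::-1])
np.savez("w1.npz",pose=w["pose"],k=[w["fx"],w["cx"],w["cy"]])
g=cw((-.094,0,.102)); c=(w["fx"],w["cx"],w["cy"],np.array(w["pose"])[:3])
print("g",proj(g,c),"ends",proj([g+yb*.031,g-yb*.031],c), "ax top",proj(g+.014*ax,c))
z=-ax;y=xb; Rt=R.from_matrix(np.c_[np.cross(y,z),y,z])*R.from_euler("z",14,degrees=True)
print(rel(g+.08*ax,Rt,p0,R0),rel(g-.019*ax,Rt,p0,R0))
E
```

```text
[ 0.5   0.63 -0.81  1.99 -0.12  0.52  1.15] [0.497 0.119 0.265]
g [[188.16543757 375.10462666]] ends [[174.18223771 338.89860247]
 [201.43373241 409.45958177]] ax top [[181.84377752 386.36277346]]
(array([-10.5 , -10.15,   3.6 ]), array([ 0.1,  0. , -0.1])) (array([-10.49, -10.17,  13.5 ]), array([ 0.1,  0. , -0.1]))
```

View pics/w1.png

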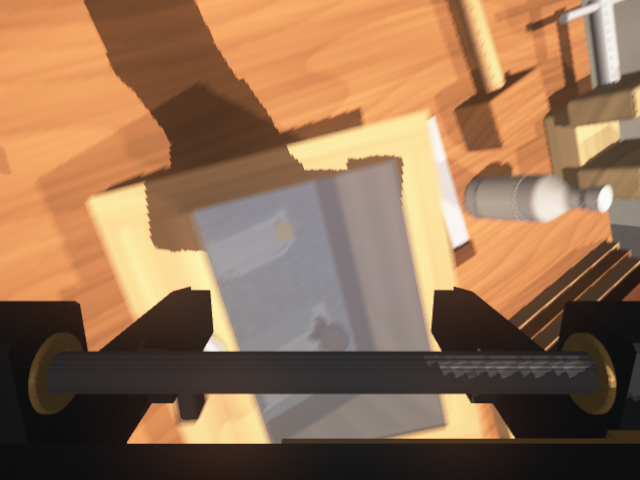

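The wrist view shows the bar, partly hidden at (190,400), running upright in the picture. It's perpendicular to the closing line, so the ~14° estimate is right. I'll go to standoff, then descend along the knob axis.

Request:
{"op": "carry_out", "data": {
  "rows": [
    [[-3.5,-3.5,0],[0,0,0],0],
    [[-7,-7,1],[0,0,0],0],
    [[-10.5,-10.1,3.6],[0,0,0],0],
    [[-10.5,-10.1,3.6],[0,0,0],0],
    [[-10.5,-10.1,6],[0,0,0],0],
    [[-10.5,-10.1,9],[0,0,0],0],
    [[-10.5,-10.1,11],[0,0,0],0],
    [[-10.5,-10.1,12],[0,0,0],0],
    [[-10.5,-10.1,13],[0,0,0],0],
    [[-10.5,-10.1,13.1],[0,0,0],0]
  ]
}}

```text
clock: 2.35
tool_pos: [0.5684, 0.0729, 0.09]
eef_rot: [0.171, 0.95, 0.259, -0.017]
contact_force: [0.2, -0.8, 0.2]
opening: 1.003
finger_force: 0.0
```

```bash
python3 - <<'E'
from h import *
from plant import r
ax=Rc@[-.5,0,np.sqrt(.75)]; yb=Rc@[0,1,0]; xb=np.cross(yb,ax)
s,p0,R0=state(); print(s["q"].round(2),p0.round(4)); g=cw((-.094,0,.102))
z=-ax;y=xb; Rt=R.from_matrix(np.c_[np.cross(y,z),y,z])*R.from_euler("z",14,degrees=True)
print(rel(g-.019*ax,Rt,p0,R0))
A=[]
for n,(u,v) in(("top",(304,256)),("scene",(334,215))):
    im=r.snapshot(n)["image"][:,:,::-1]; A.append(cv2.resize(im[v-45:v+45,u-45:u+45],(400,400),interpolation=cv2.INTER_CUBIC))
cv2.imwrite("pics/k1.png",np.hstack(A))
E
```

```text
[ 0.45  0.98 -0.66  1.88  0.02  0.36  1.25] [0.5684 0.0729 0.09  ]
(array([-0.17, -0.37,  0.28]), array([ 0.1, -0. ,  0. ]))
```

View pics/k1.png

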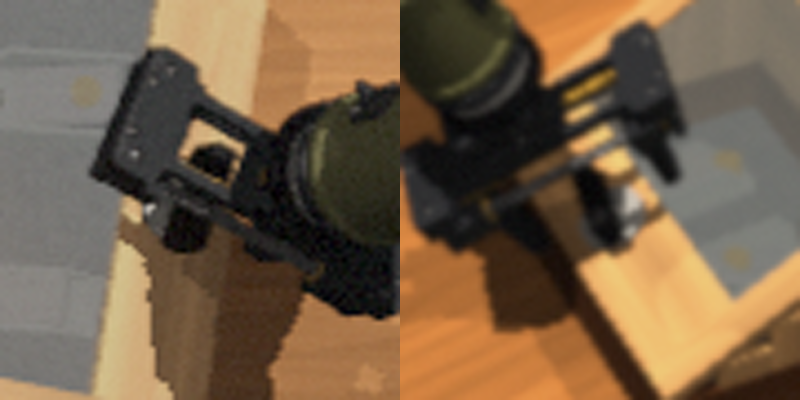

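Both views show the bar lying between the open fingers, at (190,190) left and (610,210) right. Close on it.

Request:
{"op": "carry_out", "data": {
  "rows": [
    [[0,0,0],[0,0,0],0.5],
    [[0,0,0],[0,0,0],1],
    [[0,0,0],[0,0,0],1],
    [[0,0,0],[0,0,0],1],
    [[0,0,0],[0,0,0],1],
    [[0,0,0],[0,0,0],1],
    [[0,0,0],[0,0,0],1]
  ],
  "newtons": 40
}}

```text
clock: 3.15
tool_pos: [0.5687, 0.0722, 0.0901]
eef_rot: [0.171, 0.95, 0.259, -0.017]
contact_force: [-0.2, 0.0, 0.7]
opening: 0.387
finger_force: 0.0
```

```bash
python3 - <<'E'
from h import *
ax=Rc@[-.5,0,np.sqrt(.75)]; yb=Rc@[0,1,0]; xb=np.cross(yb,ax)
s,p0,R0=state(); g=cw((-.094,0,.102)); print(p0.round(4),s["contact_force"].round(1),s["moment"].round(2),s["opening"],s["finger_force"])
d=p0-g; print("off xb,yb,ax mm",[round(float(d@v)*1000,1) for v in(xb,yb,ax)])
print("y vs xb", R0.inv().apply(xb).round(3))
E
```

```text
[0.5687 0.0722 0.0901] [-0.2  0.   0.7] [-0.48  0.1   0.03] 0.387285354217074 0.0
off xb,yb,ax mm [3.4, 0.4, -15.8]
y vs xb [0.242 0.97  0.002]
```

Request:
{"op": "carry_out", "data": {
  "rows": [
    [[0,0,0],[0,0,0],1],
    [[0,0,0],[0,0,0],1],
    [[0,0,0],[0,0,0],1],
    [[0,0,0],[0,0,0],1],
    [[0,0,0],[0,0,0],1],
    [[0,0,0],[0,0,0],1]
  ]
}}

```text
clock: 3.75
tool_pos: [0.5684, 0.0716, 0.0897]
eef_rot: [0.171, 0.95, 0.259, -0.017]
contact_force: [0.1, -3.4, -1.9]
opening: 0.219
finger_force: 40.0
```

Request:
{"op": "carry_out", "data": {
  "rows": [
    [[0,0,0],[0,0,7],1],
    [[0,0,0],[0,0,14],1],
    [[0,0,0],[0,0,21],1],
    [[0,0,0],[0,0,28],1],
    [[0,0,0],[0,0,35],1],
    [[0,0,0],[0,0,40],1]
  ]
}}

```text
clock: 4.35
tool_pos: [0.569, 0.0722, 0.0901]
eef_rot: [0.487, 0.834, 0.238, -0.104]
contact_force: [-0.6, -1.1, -2.5]
opening: 0.219
finger_force: 40.0
```

```bash
cat > k.py <<'E'
from h import *
ax=Rc@[-.5,0,np.sqrt(.75)]; yb=Rc@[0,1,0]; xb=np.cross(yb,ax)
s,p0,R0=state(); m=R0.inv().apply(s["moment"]); g=cw((-.094,0,.102)); d=p0-g
y=R0.inv().apply(xb); print("knob turn",np.degrees(np.arctan2(y[0],y[1])),"tool mom",m.round(2),"tool F",R0.inv().apply(s["contact_force"]).round(1),s["opening"].round(3),s["q"].round(2),[round(float(d@v)*1000,1) for v in(xb,yb,ax)])
E
python3 k.py
```

```text
Traceback (most recent call last):
  File "k.py", line 4, in <module>
    y=R0.inv().apply(xb); print("knob turn",np.degrees(np.arctan2(y[0],y[1])),"tool mom",m.round(2),"tool F",R0.inv().apply(s["contact_force"]).round(1),s["opening"].round(3),s["q"].round(2),[round(float(d@v)*1000,1) for v in(xb,yb,ax)])
                                                                                                                                                         ^^^^^^^^^^^^^^^^^^
AttributeError: 'float' object has no attribute 'round'
```

Request:
{"op": "carry_out", "data": {
  "rows": [
    [[0,0,0],[0,0,7],1],
    [[0,0,0],[0,0,14],1],
    [[0,0,0],[0,0,21],1],
    [[0,0,0],[0,0,28],1],
    [[0,0,0],[0,0,35],1]
  ]
}}

```text
clock: 4.85
tool_pos: [0.5698, 0.0723, 0.0902]
eef_rot: [0.716, 0.648, 0.196, -0.171]
contact_force: [1.2, -1.5, -1.3]
opening: 0.216
finger_force: 40.0
```

```bash
sed -i 's/s\["opening"\].round(3)/s["opening"]/' k.py; python3 k.py
```

```text
knob turn 89.2433122386863 tool mom [-0.07 -0.94 -0.02] tool F [-1.8  1.4  0.5] 0.21575385935881242 [ 0.32  0.92 -0.41  1.89 -0.55  0.39  0.48] [3.7, -0.7, -15.7]
```

Request:
{"op": "carry_out", "data": {
  "rows": [
    [[0,0,0],[0,0,3],1],
    [[0,0,0],[0,0,5],1],
    [[0,0,0],[0,0,6],1],
    [[0,0,0],[0,0,6],1]
  ]
}}

```text
clock: 5.25
tool_pos: [0.5699, 0.0723, 0.0903]
eef_rot: [0.747, 0.612, 0.187, -0.18]
contact_force: [3.4, -0.4, -2.8]
opening: 0.211
finger_force: 40.0
```

```bash
python3 k.py
```

```text
knob turn 94.94318597922778 tool mom [-0.76 -0.7  -0.11] tool F [-1.1  3.5  2.5] 0.2106738020324301 [ 0.3   0.92 -0.38  1.89 -0.59  0.4   0.42] [3.7, -0.8, -15.7]
```

Request:
{"op": "carry_out", "data": {
  "rows": [
    [[0,0,0],[0,0,3],1],
    [[0,0,0],[0,0,5],1],
    [[0,0,0],[0,0,5],1]
  ]
}}

```text
clock: 5.55
tool_pos: [0.5701, 0.0728, 0.0906]
eef_rot: [0.773, 0.579, 0.179, -0.188]
contact_force: [5.3, 1.4, -1.8]
opening: 0.215
finger_force: 40.3
```

```bash
python3 k.py;python3 - <<'E'
from plant import r
import cv2,numpy as np
A=[]
for n,(u,v) in(("top",(304,256)),("scene",(334,215))):
    im=r.snapshot(n)["image"][:,:,::-1]; A.append(cv2.resize(im[v-35:v+35,u-35:u+35],(400,400),interpolation=cv2.INTER_CUBIC))
cv2.imwrite("pics/k2.png",np.hstack(A))
E
```

```text
knob turn 99.94910223694285 tool mom [-1.12 -0.2  -0.28] tool F [1.7 4.9 2.6] 0.2153083788659366 [ 0.29  0.92 -0.36  1.89 -0.63  0.41  0.37] [4.3, -0.9, -15.6]
```

View pics/k2.png

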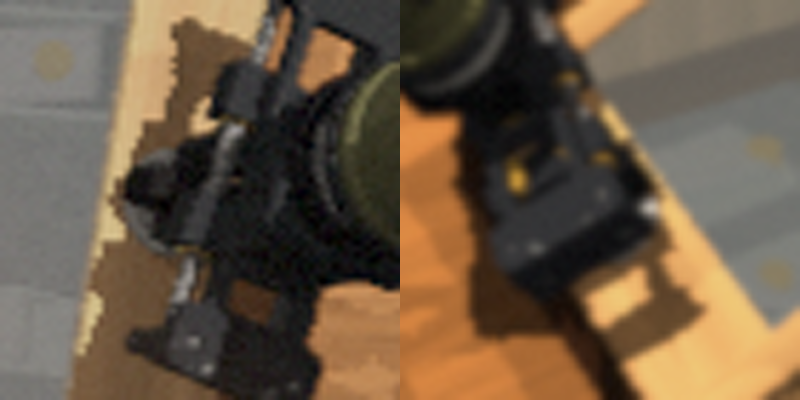

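The tool-z moment has grown to −0.28 N m and the pads are starting to wedge open, so the knob is at its stop. In the top view the bar at (150,190) now points up the slope. I'll back off the overturn and plan the lift arc.

```bash
cat > arc.py <<'E'
from h import *
import sys
ax=Rc@[-.5,0,np.sqrt(.75)]; yb=Rc@[0,1,0]; H=cw((.11,0,.05))
s,p0,R0=state(); a0,a1,n=map(float,sys.argv[1:4]); k=float(sys.argv[4])
C=p0-R0.apply([0,0,.016])
print(s["contact_force"].round(1),s["q"].round(2))
print("lid angle of C",np.degrees(np.arctan2((C-H)[2],-(C-H)@Rc[:,0]))-14.3)
for t in np.linspace(a0,a1,int(n)+1)[1:]-a0:
    Rt=R.from_rotvec(np.radians(t)*yb); Rf=R.from_rotvec(np.radians(t)*k*yb)
    a,b=rel(H+Rt.apply(C-H)+Rf.apply(p0-C),Rf*R0,p0,R0); print(round(t,1),a.round(1).tolist(),b.tolist())
E
sed 's/99/99/' arc.py >/dev/null; python3 arc.py 0 55 11 .55
```

```text
[ 5.4  0.9 -2.8] [ 0.29  0.92 -0.37  1.89 -0.63  0.41  0.37]
lid angle of C 0.90559733166827
5.0 [1.2, -0.2, -1.2] [-0.5, -2.7, -0.0]
10.0 [2.6, -0.4, -2.3] [-0.9, -5.4, -0.0]
15.0 [4.0, -0.7, -3.3] [-1.4, -8.1, -0.0]
20.0 [5.6, -1.0, -4.1] [-1.9, -10.8, -0.0]
25.0 [7.1, -1.2, -4.8] [-2.4, -13.5, -0.1]
30.0 [8.8, -1.5, -5.4] [-2.8, -16.3, -0.1]
35.0 [10.4, -1.8, -5.8] [-3.3, -19.0, -0.1]
40.0 [12.1, -2.1, -6.0] [-3.8, -21.7, -0.1]
45.0 [13.8, -2.4, -6.1] [-4.3, -24.4, -0.1]
50.0 [15.6, -2.7, -6.1] [-4.7, -27.1, -0.1]
55.0 [17.3, -3.0, -5.9] [-5.2, -29.8, -0.1]
```

Request:
{"op": "carry_out", "data": {
  "rows": [
    [[0,0,0],[0,0,-3],1],
    [[0,0,0],[0,0,-5],1],
    [[0,0,0],[0,0,-5],1]
  ],
  "newtons": 50
}}

```text
clock: 5.95
tool_pos: [0.5699, 0.0728, 0.0906]
eef_rot: [0.747, 0.612, 0.188, -0.181]
contact_force: [5.6, 1.8, -1.8]
opening: 0.21
finger_force: 50.0
```

```bash
python3 k.py; python3 arc.py 0 55 11 .55
```

```text
knob turn 94.93501024683032 tool mom [-1.01 -0.18  0.03] tool F [1.7 5.3 2.8] 0.21039479163296199 [ 0.3   0.92 -0.39  1.89 -0.6   0.4   0.42] [4.4, -0.8, -15.6]
[ 5.6  1.8 -1.8] [ 0.3   0.92 -0.39  1.89 -0.6   0.4   0.42]
lid angle of C 0.9031828345795656
5.0 [1.3, -0.1, -1.2] [-0.2, -2.7, -0.0]
10.0 [2.6, -0.2, -2.3] [-0.5, -5.5, -0.0]
15.0 [4.1, -0.3, -3.3] [-0.7, -8.2, -0.0]
20.0 [5.6, -0.5, -4.1] [-0.9, -11.0, -0.0]
25.0 [7.2, -0.6, -4.8] [-1.2, -13.7, -0.0]
30.0 [8.9, -0.8, -5.4] [-1.4, -16.4, -0.1]
35.0 [10.6, -0.9, -5.8] [-1.7, -19.2, -0.1]
40.0 [12.3, -1.0, -6.0] [-1.9, -21.9, -0.1]
45.0 [14.0, -1.2, -6.1] [-2.1, -24.7, -0.1]
50.0 [15.7, -1.3, -6.1] [-2.4, -27.4, -0.1]
55.0 [17.5, -1.5, -5.9] [-2.6, -30.1, -0.1]
```

Request:
{"op": "carry_out", "data": {
  "rows": [
    [[0.6,0,-0.6],[-0.1,-1.4,0],1],
    [[1.3,-0.1,-1.2],[-0.2,-2.7,0],1],
    [[1.9,-0.1,-1.8],[-0.3,-4.1,0],1],
    [[2.6,-0.2,-2.3],[-0.5,-5.5,0],1],
    [[3.4,-0.2,-2.8],[-0.6,-6.8,0],1],
    [[4.1,-0.3,-3.3],[-0.7,-8.2,0],1]
  ]
}}

```text
clock: 6.55
tool_pos: [0.5719, 0.0895, 0.139]
eef_rot: [0.761, 0.621, 0.136, -0.131]
contact_force: [5.0, -0.8, -6.2]
opening: 0.202
finger_force: 50.0
```

```bash
python3 k.py; python3 arc.py 14 86 12 .55
```

```text
knob turn 95.08273753123838 tool mom [-1.18 -1.02  0.03] tool F [-2.1  5.2  5.7] 0.20186032818295788 [ 0.08  0.78 -0.18  1.87 -0.54  0.49  0.23] [43.0, -0.9, 17.8]
[ 5.  -0.8 -6.2] [ 0.08  0.78 -0.18  1.87 -0.54  0.49  0.23]
lid angle of C 15.46256070804396
6.0 [1.7, -0.2, -1.3] [-0.3, -3.3, -0.0]
12.0 [3.5, -0.3, -2.4] [-0.6, -6.6, -0.0]
18.0 [5.4, -0.5, -3.2] [-0.9, -9.9, -0.0]
24.0 [7.4, -0.6, -3.9] [-1.2, -13.1, -0.0]
30.0 [9.4, -0.8, -4.4] [-1.5, -16.4, -0.0]
36.0 [11.5, -1.0, -4.6] [-1.8, -19.7, -0.1]
42.0 [13.6, -1.2, -4.6] [-2.1, -23.0, -0.1]
48.0 [15.7, -1.4, -4.4] [-2.4, -26.3, -0.1]
54.0 [17.8, -1.6, -4.0] [-2.6, -29.6, -0.1]
60.0 [19.7, -1.8, -3.4] [-2.9, -32.9, -0.1]
66.0 [21.6, -1.9, -2.5] [-3.2, -36.2, -0.1]
72.0 [23.4, -2.1, -1.4] [-3.5, -39.4, -0.1]
```

The lid is lifting, at about 6 N as expected. I'll carry on up the arc.

Request:
{"op": "carry_out", "data": {
  "rows": [
    [[1.7,-0.2,-1.3],[-0.3,-3.3,0],1],
    [[3.5,-0.3,-2.4],[-0.6,-6.6,0],1],
    [[5.4,-0.5,-3.2],[-0.9,-9.9,0],1],
    [[7.4,-0.6,-3.9],[-1.2,-13.1,0],1],
    [[9.4,-0.8,-4.4],[-1.5,-16.4,0],1],
    [[11.5,-1.0,-4.6],[-1.8,-19.7,0],1],
    [[13.6,-1.2,-4.6],[-2.1,-23,0],1]
  ]
}}

```text
clock: 7.25
tool_pos: [0.5839, 0.1933, 0.2354]
eef_rot: [0.776, 0.631, -0.01, 0.013]
contact_force: [0.3, -9.6, 8.7]
opening: 0.207
finger_force: 50.0
```

```bash
python3 k.py; python3 arc.py 57 92 7 .55
```

```text
knob turn 95.18888828573233 tool mom [-0.56 -2.24 -0.11] tool F [-9.6  2.3 -8.3] 0.20659747124322253 [-0.59  0.7   0.32  1.61 -0.23  0.88 -0.39] [181.8, -1.3, 49.1]
[ 0.3 -9.6  8.7] [-0.59  0.7   0.32  1.61 -0.23  0.88 -0.39]
lid angle of C 56.37601777890512
5.0 [1.7, -0.2, -0.6] [-0.3, -2.7, -0.0]
10.0 [3.4, -0.3, -1.0] [-0.5, -5.5, -0.0]
15.0 [5.2, -0.5, -1.3] [-0.8, -8.2, -0.0]
20.0 [6.9, -0.6, -1.5] [-1.0, -11.0, -0.0]
25.0 [8.7, -0.8, -1.4] [-1.3, -13.7, -0.1]
30.0 [10.5, -1.0, -1.2] [-1.5, -16.4, -0.1]
35.0 [12.2, -1.1, -0.9] [-1.8, -19.2, -0.1]
```

Request:
{"op": "carry_out", "data": {
  "rows": [
    [[1.7,-0.2,-0.6],[-0.3,-2.7,0],1],
    [[3.4,-0.3,-1.0],[-0.5,-5.5,0],1],
    [[5.2,-0.5,-1.3],[-0.8,-8.2,0],1],
    [[6.9,-0.6,-1.5],[-1,-11,0],1],
    [[8.7,-0.8,-1.4],[-1.3,-13.7,0],1],
    [[10.5,-1,-1.2],[-1.5,-16.4,0],1],
    [[10.5,-1,-1.2],[-1.5,-16.4,0],1]
  ]
}}

```text
clock: 7.95
tool_pos: [0.5972, 0.3097, 0.2451]
eef_rot: [0.763, 0.628, -0.104, 0.111]
contact_force: [5.5, 5.8, 12.2]
opening: 0.205
finger_force: 50.4
```

```bash
python3 k.py; python3 arc.py 57 62 1 .55|head -2; python3 - <<'E'
from plant import r
import cv2
im=r.snapshot("scene")["image"][:,:,::-1]; cv2.imwrite("pics/s2.png",cv2.resize(im[60:300,240:500],None,fx=2.4,fy=2.4))
E
```

```text
knob turn 93.99085894560139 tool mom [-0.99  0.56 -0.12] tool F [  2.8   4.8 -13.5] 0.20487343292270457 [-0.85  0.89  0.46  1.23 -0.1   1.25 -0.67] [288.1, -1.6, -1.0]
[ 5.5  5.8 12.2] [-0.85  0.89  0.46  1.23 -0.1   1.25 -0.67]
lid angle of C 89.27558117145648
```

View pics/s2.png

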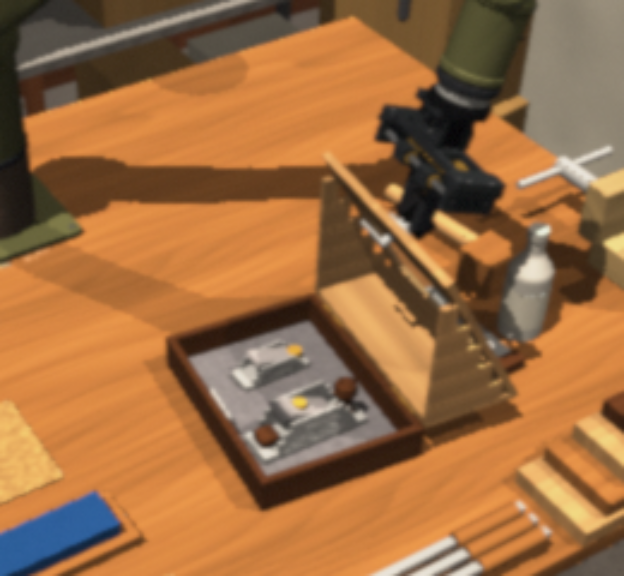

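The lid is up at about 90° with the planes exposed: the larger one, with the ball at (345,388), is in the far half. Open and retreat.

Request:
{"op": "carry_out", "data": {
  "rows": [
    [[0,0,0],[0,0,0],0.3],
    [[0,0,0],[0,0,0],0.2],
    [[0,0,0],[0,0,0],0],
    [[0,0,0],[0,0,0],0],
    [[0,0,-2],[0,0,0],0],
    [[0,0,-5],[0,0,0],0],
    [[0,0,-9],[0,0,0],0],
    [[0,0,-13],[0,0,0],0],
    [[0,0,-16],[0,0,0],0],
    [[0,0,-16],[0,0,0],0]
  ]
}}

```text
clock: 9.0
tool_pos: [0.5992, 0.3545, 0.398]
eef_rot: [0.765, 0.626, -0.107, 0.108]
contact_force: [-0.7, 0.5, -1.0]
opening: 0.997
finger_force: 0.0
```

```bash
python3 - <<'E'
from h import *
from plant import r
s,p0,R0=state(); print(p0.round(3),s["contact_force"].round(1),s["opening"])
im=r.snapshot("top")["image"][:,:,::-1]; a=cv2.resize(im[175:325,205:325],None,fx=4,fy=4,interpolation=cv2.INTER_CUBIC); cv2.imwrite("pics/t2.png",a)
c=cw((-.007,-.051,.04)); z=np.array([0,0,-1.]); y=Rc@[0,1,0]
for sg in(1,-1): print(rel(c+[0,0,.2],R.from_matrix(np.c_[np.cross(sg*y,z),sg*y,z]),p0,R0))
E
```

```text
[0.599 0.354 0.398] [-0.7  0.5 -1. ] 0.99665612723581
(array([-14.55,   6.43,  21.34]), array([ 26.6,  -1.6, 173. ]))
(array([-14.55,   6.43,  21.34]), array([ 1.1, 17.5, -5. ]))
```

View pics/t2.png

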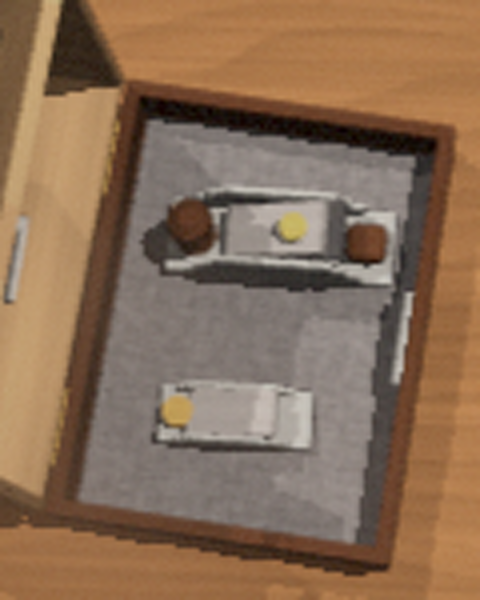

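The top view shows the sole's near corners at about (163,270) and (392,286), the far heel corner at (398,213), the ball at (190,223) and the small plane at (235,415).

```bash
cat >> h.py <<'E'
def fitplane(uv,X,cam="top",z0=.01,x0=(.63,.14,1.46)):
    X=np.array(X,float)
    def f(p):
        c,s=np.cos(p[2]),np.sin(p[2]); return (proj(np.c_[p[0]+c*X[:,0]-s*X[:,1],p[1]+s*X[:,0]+c*X[:,1],X[:,2]+z0],cam)-uv).ravel()
    o=least_squares(f,x0); return o.x,o.fun
E
python3 - <<'E'
from h import *
uv=np.array([(163,271),(392,287),(398,213),(190,220)])/4+[205,175]-.37
X=[(.075,.025,0),(-.075,.025,0),(-.075,-.025,.003),(.056,0,.052)]
x,f=fitplane(uv,X); print(x.round(4),f.round(1))
c=np.r_[x[:2],0]; print("case coords",Rc.T@(c-O))
yy=np.array([-np.sin(x[2]),np.cos(x[2]),0]); z=np.array([0,0,-1.]); y=-yy
s,p0,R0=state(); Rt=R.from_matrix(np.c_[np.cross(y,z),y,z])
for h in(.2,.02): print(rel(c+[0,0,h],Rt,p0,R0))
E
```

```text
[0.6366 0.1443 1.534 ] [ 1.   0.1 -0.4  0.  -0.5  0.1 -0.1 -0.3]
case coords [-0.00394079 -0.05913759  0.        ]
(array([-12.89,   7.2 ,  24.81]), array([ 0.2, 17.7, -9.2]))
(array([-7.46,  6.69, 41.97]), array([ 0.2, 17.7, -9.2]))
```

```bash
python3 - <<'E'
from h import *
c=np.array([.6366,.1443,0]); a=1.534; z=np.array([0,0,-1.]); y=-np.array([-np.sin(a),np.cos(a),0]); Rt=R.from_matrix(np.c_[np.cross(y,z),y,z])
s,p0,R0=state()
for h in(.39,.12): print(rel(c+[0,0,h],Rt,p0,R0))
E
```

```text
(array([-18.63,   7.75,   6.71]), array([ 0.2, 17.7, -9.2]))
(array([-10.48,   6.97,  32.44]), array([ 0.2, 17.7, -9.2]))
```

Request:
{"op": "carry_out", "data": {
  "rows": [
    [[-4,1.5,1.4],[0,4,-2],0],
    [[-8,3,2.8],[0,8,-4],0],
    [[-12,5,4.2],[0.1,12,-6],0],
    [[-16,6.5,5.7],[0.2,16,-8],0],
    [[-18.6,7.75,6.7],[0.2,17.7,-9.2],0],
    [[-18.6,7.75,6.7],[0.2,17.7,-9.2],0],
    [[-17,7.6,11.5],[0.2,17.7,-9.2],0],
    [[-15.5,7.45,16.5],[0.2,17.7,-9.2],0],
    [[-14,7.3,21.2],[0.2,17.7,-9.2],0],
    [[-12.5,7.2,26],[0.2,17.7,-9.2],0],
    [[-11,7,30.5],[0.2,17.7,-9.2],0],
    [[-10.5,7,32.4],[0.2,17.7,-9.2],0]
  ]
}}

```text
clock: 10.25
tool_pos: [0.6308, 0.1443, 0.113]
eef_rot: [0.72, 0.694, -0.005, -0.004]
contact_force: [-0.6, -0.1, 0.1]
opening: 1.003
finger_force: 0.0
```

```bash
python3 - <<'E'
from h import *
from plant import r
c=np.array([.6366,.1443,0]); a=1.534; z=np.array([0,0,-1.]); y=-np.array([-np.sin(a),np.cos(a),0]); Rt=R.from_matrix(np.c_[np.cross(y,z),y,z])
s,p0,R0=state(); print(p0.round(4))
for h in(.06,.026): print(rel(c+[0,0,h],Rt,p0,R0))
w=r.snapshot("wrist"); cv2.imwrite("pics/w3.png",w["image"][:,:,::-1])
k=(w["fx"],w["cx"],w["cy"],np.array(w["pose"])[:3])
xx=np.array([np.cos(a),np.sin(a),0]); 
print(proj([c+xx*.075-y*.025+[0,0,.01],c+xx*.075+y*.025+[0,0,.01],c-y*.025+[0,0,.065],c+y*.025+[0,0,.065],c+xx*.056+[0,0,.06]],k).round())
E
```

```text
[0.6308 0.1443 0.113 ]
(array([0.03, 0.65, 5.29]), array([-0.7,  0.1,  0. ]))
(array([0.04, 0.69, 8.69]), array([-0.7,  0.1,  0. ]))
[[293. 121.]
 [376. 121.]
 [286. 270.]
 [384. 270.]
 [336. 158.]]
```

View pics/w3.png

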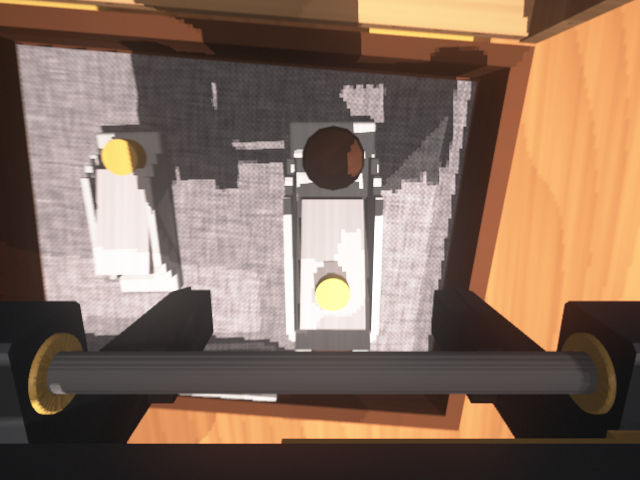

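The wrist view agrees with the fit: the toe corners at (290,122) and (376,122) and the cheeks at about 286–382 are within 3 px of prediction. Descend.

Request:
{"op": "carry_out", "data": {
  "rows": [
    [[0,0.6,0],[-0.7,0,0],0],
    [[0,0.6,2],[-0.7,0,0],0],
    [[0,0.6,4],[-0.7,0,0],0],
    [[0,0.6,5],[-0.7,0,0],0],
    [[0,0.6,5],[-0.7,0,0],0]
  ]
}}

```text
clock: 10.8
tool_pos: [0.6432, 0.1438, 0.07]
eef_rot: [0.72, 0.694, 0.004, 0.005]
contact_force: [0.6, 1.2, 0.2]
opening: 0.997
finger_force: 0.0
```

```bash
python3 - <<'E'
from h import *
c=np.array([.6366,.1443,0]); a=1.534; z=np.array([0,0,-1.]); y=-np.array([-np.sin(a),np.cos(a),0]); Rt=R.from_matrix(np.c_[np.cross(y,z),y,z])
s,p0,R0=state(); print(p0.round(4))
for h in(.06,.026): print(rel(c+[0,0,h],Rt,p0,R0))
E
```

```text
[0.6432 0.1438 0.07  ]
(array([ 0.02, -0.68,  0.99]), array([ 0.8,  0. , -0. ]))
(array([ 0.02, -0.72,  4.39]), array([ 0.8,  0. , -0. ]))
```

Request:
{"op": "carry_out", "data": {
  "rows": [
    [[0,-0.6,0],[0.7,0,0],0],
    [[0,-0.6,1],[0.7,0,0],0],
    [[0,-0.6,2.5],[0.7,0,0],0],
    [[0,-0.6,3.8],[0.7,0,0],0],
    [[0,-0.6,4.2],[0.7,0,0],0],
    [[0,-0.6,4.2],[0.7,0,0],0.3],
    [[0,-0.6,4.2],[0.7,0,0],1],
    [[0,-0.6,4.2],[0.7,0,0],1],
    [[0,-0.6,4.2],[0.7,0,0],1],
    [[0,-0.6,4.2],[0.7,0,0],1],
    [[0,-0.6,4.2],[0.7,0,0],1],
    [[0,-0.6,4.2],[0.7,0,0],1]
  ],
  "newtons": 40
}}

```text
clock: 12.0
tool_pos: [0.6365, 0.144, 0.0282]
eef_rot: [0.72, 0.694, -0.001, -0.001]
contact_force: [-5.4, 0.1, 6.4]
opening: 0.565
finger_force: 40.0
```

The opening is 49.7 mm, so the plane is gripped across its cheeks. Lift straight up.

Request:
{"op": "carry_out", "data": {
  "rows": [
    [[0,0,-1],[0,0,0],1],
    [[0,0,-3],[0,0,0],1],
    [[0,0,-6],[0,0,0],1],
    [[0,0,-9],[0,0,0],1],
    [[0,0,-12],[0,0,0],1],
    [[0,0,-15],[0,0,0],1],
    [[0,0,-17],[0,0,0],1],
    [[0,0,-17],[0,0,0],1]
  ]
}}

```text
clock: 12.8
tool_pos: [0.6405, 0.1439, 0.2012]
eef_rot: [0.72, 0.694, 0.004, 0.003]
contact_force: [0.4, 0.7, -6.9]
opening: 0.564
finger_force: 40.0
```

```bash
python3 - <<'E'
from h import *
from plant import r
s,p0,R0=state(); print(p0.round(4),s["contact_force"].round(1),s["opening"],np.degrees(R0.as_euler("xyz")).round(1))
# refine mat by colour
im=r.snapshot("top")["image"]; 
hsv=cv2.cvtColor(im,cv2.COLOR_RGB2HSV); 
roi=np.zeros((480,640),np.uint8); roi[262:355,365:485]=1
ref=np.median(hsv[290:330,400:450].reshape(-1,3),0); tb=np.median(hsv[350:356,380:470].reshape(-1,3),0); print(ref,tb)
lab=cv2.GaussianBlur(cv2.cvtColor(im,cv2.COLOR_RGB2LAB),(0,0),1).astype(float)
A=np.median(lab[290:330,400:450].reshape(-1,3),0);B=np.median(lab[350:358,380:470].reshape(-1,3),0)
m=((np.linalg.norm(lab-A,axis=2)<np.linalg.norm(lab-B,axis=2))&(roi>0)).astype(np.uint8)
m=cv2.morphologyEx(m,cv2.MORPH_OPEN,np.ones((5,5)))
cs=max(cv2.findContours(m,0,2)[0],key=cv2.contourArea); print(cv2.minAreaRect(cs))
u=cv2.minAreaRect(cs)[0]; print("mat",back(u,.005,"top"))
t=np.array([.4555,-.257,0])
a=1.534; z=np.array([0,0,-1.]); y=-np.array([-np.sin(a),np.cos(a),0]); Rt=R.from_matrix(np.c_[np.cross(y,z),y,z])
for h in(.2,.06):print(rel(t+[0,0,h],Rt,p0,R0))
E
```

```text
[0.6405 0.1439 0.2012] [ 0.4  0.7 -6.9] 0.5638535526839985 [ 1.795e+02 -1.000e-01  8.780e+01]
[ 18. 113. 204.] [ 14. 141. 186.]
((425.636962890625, 308.1656188964844), (84.0892333984375, 60.675594329833984), 2.0454084873199463)
mat [ 0.45646381 -0.25802687  0.005     ]
(array([-40.76, -16.97,  -0.09]), array([ 0.5, -0.1, -0.1]))
(array([-40.77, -17.1 ,  13.91]), array([ 0.5, -0.1, -0.1]))
```

Weight is 6.9 N, so the plane is held. The mat centre is (0.456, −0.2575). Travel there.

Request:
{"op": "carry_out", "data": {
  "rows": [
    [[-3,-1.5,0],[0,0,0],1],
    [[-7,-3,0],[0,0,0],1],
    [[-11,-4.8,0],[0,0,0],1],
    [[-15,-6.5,0],[0,0,0],1],
    [[-19,-8.2,0],[0,0,0],1],
    [[-23,-9.8,0],[0,0,0],1],
    [[-27,-11.4,0],[0,0,0],1],
    [[-31,-13,0],[0,0,0],1],
    [[-35,-14.8,0],[0,0,0],1],
    [[-38.5,-16.3,0],[0,0,0],1],
    [[-40.7,-17,0],[0,0,0],1],
    [[-40.7,-17,0],[0,0,0],1]
  ]
}}

```text
clock: 14.05
tool_pos: [0.4497, -0.2612, 0.1967]
eef_rot: [0.723, 0.691, -0.001, 0.001]
contact_force: [-0.2, -0.2, -5.7]
opening: 0.564
finger_force: 40.0
```

Request:
{"op": "carry_out", "data": {
  "rows": [
    [[0,0,0],[0,0,0],1],
    [[0,0,4],[0,0,0],1],
    [[0,0,8],[0,0,0],1],
    [[0,0,12],[0,0,0],1],
    [[0,0,15],[0,0,0],1],
    [[0,0,15],[0,0,0],1],
    [[0,0,15],[0,0,0],1]
  ]
}}

```text
clock: 14.75
tool_pos: [0.4536, -0.2554, 0.0476]
eef_rot: [0.72, 0.694, 0.001, 0.0]
contact_force: [0.6, -0.4, -5.4]
opening: 0.563
finger_force: 40.0
```

```bash
cat > m.py <<'E'
from h import *
s,p0,R0=state(); print(p0.round(4),s["contact_force"].round(1),s["opening"])
a=1.534; z=np.array([0,0,-1.]); y=-np.array([-np.sin(a),np.cos(a),0]); Rt=R.from_matrix(np.c_[np.cross(y,z),y,z])
print(rel(np.array([.456,-.2575,.0235]),Rt,p0,R0))
E
python3 m.py
```

```text
[ 0.4536 -0.2554  0.0476] [ 0.6 -0.4 -5.4] 0.5629215953046994
(array([-0.21,  0.25,  2.41]), array([ 0.1, -0. ,  0. ]))
```

Request:
{"op": "carry_out", "data": {
  "rows": [
    [[-0.2,0.2,0.6],[0,0,0],1],
    [[-0.2,0.2,1.2],[0,0,0],1],
    [[-0.2,0.2,1.7],[0,0,0],1],
    [[-0.2,0.2,2.1],[0,0,0],1],
    [[-0.2,0.2,2.3],[0,0,0],1],
    [[-0.2,0.2,2.4],[0,0,0],1],
    [[-0.2,0.2,2.4],[0,0,0],1]
  ]
}}

```text
clock: 15.45
tool_pos: [0.4551, -0.2586, 0.0238]
eef_rot: [0.72, 0.694, 0.001, 0.001]
contact_force: [0.6, 0.1, -6.0]
opening: 0.568
finger_force: 40.0
```

```bash
python3 m.py
```

```text
[ 0.4551 -0.2586  0.0238] [ 0.6  0.1 -6. ] 0.5684678125543089
(array([0.11, 0.09, 0.03]), array([ 0.1,  0. , -0. ]))
```

No contact yet; go down 1 to 2 mm at a time.

Request:
{"op": "carry_out", "data": {
  "rows": [
    [[0,0,0.1],[0,0,0],1],
    [[0,0,0.1],[0,0,0],1],
    [[0,0,0.2],[0,0,0],1],
    [[0,0,0.2],[0,0,0],1]
  ]
}}

```text
clock: 15.85
tool_pos: [0.4552, -0.2587, 0.0232]
eef_rot: [0.72, 0.694, 0.001, 0.001]
contact_force: [-1.1, 0.7, 10.0]
opening: 0.565
finger_force: 40.0
```

```bash
python3 m.py
```

```text
[ 0.4552 -0.2587  0.0232] [-1.1  0.7 10. ] 0.5652942570337351
(array([ 0.12,  0.07, -0.03]), array([ 0.2,  0. , -0.1]))
```

Contact shows as a push up of 10 N. Release and retreat straight up.

Request:
{"op": "carry_out", "data": {
  "rows": [
    [[0,0,-0.1],[0,0,0],0.35],
    [[0,0,-0.1],[0,0,0],0.2],
    [[0,0,-0.1],[0,0,0],0],
    [[0,0,-0.1],[0,0,0],0],
    [[0,0,-0.1],[0,0,0],0],
    [[0,0,-2],[0,0,0],0],
    [[0,0,-5],[0,0,0],0],
    [[0,0,-9],[0,0,0],0],
    [[0,0,-14],[0,0,0],0],
    [[0,0,-19],[0,0,0],0],
    [[0,0,-22],[0,0,0],0],
    [[0,0,-22],[0,0,0],0]
  ]
}}

```text
clock: 17.05
tool_pos: [0.4568, -0.2599, 0.246]
eef_rot: [0.72, 0.694, 0.002, 0.005]
contact_force: [0.2, -0.0, -0.5]
opening: 0.998
finger_force: 0.0
```

Request:
{"op": "carry_out", "data": {
  "rows": [
    [[0,0,0],[0,0,0],0],
    [[4,0,0],[0,0,0],0],
    [[9,0,0],[0,0,0],0],
    [[14,0,0],[0,0,0],0],
    [[19,0,0],[0,0,0],0],
    [[23,0,0],[0,0,0],0],
    [[23,0,0],[0,0,0],0],
    [[23,0,0],[0,0,0],0]
  ]
}}

```text
clock: 17.85
tool_pos: [0.4623, -0.028, 0.2403]
eef_rot: [0.719, 0.695, -0.001, -0.0]
contact_force: [-0.2, -1.3, 0.3]
opening: 0.997
finger_force: 0.0
```

```bash
python3 - <<'E'
from h import *
from plant import r
s,p0,R0=state(); print(p0.round(3),s["contact_force"].round(1),s["qd"].round(3).max())
before=cv2.imread("pics/top0.png"); t=r.snapshot("top")["image"][:,:,::-1]; cv2.imwrite("pics/end.png",t); q=r.snapshot("scene")["image"][:,:,::-1];cv2.imwrite("pics/ends.png",q)
d=(cv2.absdiff(before,t).max(2)>45).astype(np.uint8)
d=cv2.morphologyEx(d,cv2.MORPH_OPEN,np.ones((3,3)))
n,l,st,ce=cv2.connectedComponentsWithStats(d)
print([(st[i].tolist()) for i in range(1,n) if st[i][4]>25])
# dark ball expected on mat
c=np.array([.4552,-.2587]);a=1.534;x=np.array([np.cos(a),np.sin(a)])
for nm,X in(("ball",np.r_[c+.056*x,.057]),("mid",np.r_[c,.055]),("heel",np.r_[c-.056*x,.035])):
    for cam,im in(("top",t),("scene",q)):
        u=proj(X,cam)[0].round().astype(int); print(nm,cam,u,im[u[1]-1:u[1]+2,u[0]-1:u[0]+2].reshape(-1,3).mean(0).round())
# knob dark pixels & small plane bbox unchanged vs t2
sm=cv2.imread("pics/t2.png"); cur=cv2.resize(t[175:325,205:325],None,fx=4,fy=4,interpolation=cv2.INTER_CUBIC)
print("small-plane region diff",cv2.absdiff(sm,cur)[370:460,140:330].mean(), "lid region diff",cv2.absdiff(sm,cur)[0:500,0:100].mean())
E
```

```text
[ 0.462 -0.028  0.24 ] [-0.2 -1.3  0.3] 0.048
[[213, 165, 106, 79, 1522], [186, 173, 26, 44, 634], [193, 203, 31, 92, 1290], [256, 211, 34, 12, 281], [199, 219, 5, 11, 49], [283, 225, 7, 15, 57], [173, 227, 27, 56, 756], [0, 236, 389, 244, 39392], [216, 244, 96, 72, 2015], [373, 246, 16, 8, 89], [166, 248, 10, 10, 51], [280, 252, 7, 12, 50], [246, 270, 28, 15, 331], [161, 293, 31, 18, 412], [390, 297, 66, 24, 1274], [199, 307, 19, 4, 69], [264, 325, 35, 23, 540], [287, 460, 47, 20, 503], [334, 471, 8, 9, 61]]
ball top [408 305] [ 48.  73. 119.]
ball scene [236 236] [ 34.  61. 108.]
mid top [430 307] [124. 131. 140.]
mid scene [218 243] [157. 169. 184.]
heel top [450 309] [ 47.  68. 107.]
heel scene [201 255] [ 35.  62. 108.]
small-plane region diff 18.302300194931775 lid region diff 6.3132866666666665
```

Both cameras show the ball, steel middle and heel exactly where expected on the mat. The small-plane region differs a little, probably from shadow, so I'll check it by template matching.

```bash
python3 - <<'E'
import cv2,numpy as np
a=cv2.imread("pics/t2.png",0); t=cv2.imread("pics/end.png",0)
b=cv2.resize(t[175:325,205:325],None,fx=4,fy=4,interpolation=cv2.INTER_CUBIC)
def m(A,B,y0,y1,x0,x1,p=20):
    T=A[y0:y1,x0:x1]; S=B[y0-p:y1+p,x0-p:x1+p]; r=cv2.matchTemplate(S,T,cv2.TM_CCOEFF_NORMED); _,v,_,l=cv2.minMaxLoc(r); return round(v,3),(l[0]-p,l[1]-p)
print("small x4",m(a,b,372,455,145,325), m(a,b,390,430,155,200))
t0=cv2.imread("pics/top0.png",0)
for n,bx in dict(mallet=(260,365,80,135),glue=(215,255,105,150),offcut=(175,210,370,430),mug=(225,270,495,550),chisel=(282,368,512,532),square=(215,293,150,165),stone=(220,258,370,460)).items(): print(n,m(t0,t,*bx,p=8))
E
```

```text
small x4 (0.632, (0, 0)) (0.998, (0, 0))
mallet (0.996, (0, 0))
glue (0.997, (0, 0))
offcut (0.999, (0, 0))
mug (0.998, (0, 0))
chisel (0.998, (0, 0))
square (0.958, (0, 0))
stone (0.932, (0, 0))
```

Nothing else has moved. Handing in.

```bash
python3 -c "
from plant import r
print(r.finish_job())"
```

```text
the job is handed in; nothing more can be done
None
```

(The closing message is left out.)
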